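# Change over and light the seating-card stand

## Robot

A 6-joint arm with a two-finger parallel gripper is mounted at the origin on the work surface. World frame = base frame: x ahead of the robot, y to its left, z up, the work surface at z = 0. Lengths are in m, angles in rad, forces in N, time in s.
With the tool pointing down it reaches from about 0.35 to 1 m from the base axis. Payload 7.1 kg.
Tool frame: the origin (TCP) lies on the front face of the gripper's body, between the roots of the fingers; the fingertips stand 73 mm ahead of it and the grasp point (between the pads) lies 54 mm ahead of it; z points along the fingers, y is the line along which they close (so a half turn about z gives the same grasp; the last joint's range is limited). The gripper opens to 85 mm and grips with 20 to 120 N. Pads are 22 mm wide; open, the fingers measure 114 mm over their backs; the gripper's body (76 mm by 85 mm) begins 54 mm behind the grasp point. The pads swing forward as they close: fully open they stand 13 mm farther back than shut.
Start: joints at [1.161, 0.423, 1.63, -0, 1.089, -0.019], TCP at [0.238, 0.578, 0.304] pointing down, gripper open.
Joint ranges: [-3, 3], [-0.9, 2.11], [0.09, 2.58], [-1.31, 4.45], [0.11, 2.69], [-2.54, 2.54]. Speed limits (rad/s): [2.39, 2.39, 3.01, 3.14, 3.14, 3.14].

## Interface

Orientations are given as a unit quaternion [w, x, y, z].
In Python, from workcell import env gives the robot as it stands. The module is installed in compiled form; this text tells all that it offers.
- The arm moves only by the tool apply_moves, never from a script. Its argument "moves" is a list of rows, each a list of 3 entries, a list of its own where there are three numbers: the opening, from -1 (shut) to 1 (fully open), then the shift along the world's x, y, z in cm, then the turn about the world's z in rad. In form: [[grip, [tx, ty, tz], twist], ...]. A call has 1 to 12 rows; each row shifts and turns the commanded pose from where the row before left it; what a row does not reach is not made up. A row lasts 1/8 s, in which the tool goes at most 62.5 mm and 10.7 degrees, less where a joint would pass 70% of its speed; a pose out of reach is approached as far as the arm can. A call is refused whole if a number of a shift passes 6.25 or a number of a turn 0.188, either way. A call with a gripper value outside its range is refused whole. The fingers move at their own pace and stop on an object; "grip_force" is the grip in N (left out, the last holds). Time passes only in rows, so rows that do not move let the fingers close. It gives the time, the measured TCP pose, the force, the opening and the grip force at its end, in the units of the state.
- env.observe(): the state, without advancing time (a new reading comes with each control period).
- env.camera(name): name is "scene" or "top" or "wrist"; returns a dict with "frame" (480x640x3 uint8, red, green, blue), "fx", "fy", "cx", "cy" (pixels), "dist_coeffs" ([k1, k2, p1, p2, k3] as OpenCV has them; the pictures are not rectified), "extrinsics" (4x4, takes a point from world to camera coordinates); the wrist camera has in their place "T_tool_cam" (4x4, takes a point from camera to tool coordinates, whose origin is the TCP and whose axes are the flange's). Camera axes: x right, y down, z forward; pixel columns grow to the right and rows downward; lengths in m; the calibration is good to about 2 mm. A picture is of the moment at which its call begins: read the wrist's pose just before it. There is no depth.
- env.hand_in(): hands the job in; it is judged then, once.
The state is a dict: "clock": time; "joint_positions": joint angles; "joint_vel": joint speeds; "joint_efforts": joint torques, N m; "tcp_pos": TCP position; "eef_rot": TCP orientation; "force": force on the tool from outside, world axes, zero at the start; "moment": the same for the moment, N m; "gripper_width": opening from 0.0 (shut) to 1.0 (fully open); "finger_force": force on a finger pad.
Only numpy, scipy, OpenCV 4.12 (cv2) and the standard library are available. Lean on these libraries where they do the work, as an engineer would, in place of code of your own. Each camera call takes 0.05 s, during which the arm holds its last target. There are 200 camera calls.

## Task

Change the seating display over for tonight: take last night's black cards off the brass rail and stand them upright in the wooden tray, and hang every coloured tent card from the table side by side over the rail, each astride it with the rail up in its fold and left hanging level. Only when that is done, set the light on the two-dial controller: click the ivory brightness dial up to level 6 and the copper warmth dial down to level 3, each left resting in its click. Do not disturb the glass, the candle or the pearl dish.

Things in the scene. Friction and masses are not known exactly. Their poses are not given: they have to be found in the camera images.
- rail_mid (a point): Middle of the axis of the brass rail of the seating-card stand: a level round bar 10 mm thick, 420 mm long between two posts, axis 140 mm above the table. y runs along the rail, x across it (away from the robot), z up. The posts with 18 mm balls stand at y = -210 and 210 mm. Fixed walnut plinth 100 x 450 x 18 mm right below, with a light strip 29 mm high along its front.
- card_ivory: Ivory tent card (may be absent): rigid, 65 mm high, 48 mm wide at the foot, 40 g. On top an upright oak ridge bar 10 mm thick (x), 64 mm long (y), 18 mm high; grip its side faces. Below, two flaps 3 mm thick, 52 mm long, splay 20 degrees each side, open underneath and at the ends. Origin: centre of its underside, y along the ridge, z up.
- card_ivory_seat (a point): Point inside the fold of the ivory card, 41 mm above its foot, 24 mm below the ridge top: when the card sits astride the rail with the rail wedged up in the fold, the rail's axis passes through this point.
- card_sage: Sage green tent card (may be absent): rigid, 65 mm high, 48 mm wide at the foot, 40 g. On top an upright oak ridge bar 10 mm thick (x), 64 mm long (y), 18 mm high; grip its side faces. Below, two flaps 3 mm thick, 52 mm long, splay 20 degrees each side, open underneath and at the ends. Origin: centre of its underside, y along the ridge, z up.
- card_sage_seat (a point): Point inside the fold of the sage green card, 41 mm above its foot, 24 mm below the ridge top: when the card sits astride the rail with the rail wedged up in the fold, the rail's axis passes through this point.
- card_blush: Blush pink tent card (may be absent): rigid, 65 mm high, 48 mm wide at the foot, 40 g. On top an upright oak ridge bar 10 mm thick (x), 64 mm long (y), 18 mm high; grip its side faces. Below, two flaps 3 mm thick, 52 mm long, splay 20 degrees each side, open underneath and at the ends. Origin: centre of its underside, y along the ridge, z up.
- card_blush_seat (a point): Point inside the fold of the blush pink card, 41 mm above its foot, 24 mm below the ridge top: when the card sits astride the rail with the rail wedged up in the fold, the rail's axis passes through this point.
- card_blue: Blue tent card (may be absent): rigid, 65 mm high, 48 mm wide at the foot, 40 g. On top an upright oak ridge bar 10 mm thick (x), 64 mm long (y), 18 mm high; grip its side faces. Below, two flaps 3 mm thick, 52 mm long, splay 20 degrees each side, open underneath and at the ends. Origin: centre of its underside, y along the ridge, z up.
- card_blue_seat (a point): Point inside the fold of the blue card, 41 mm above its foot, 24 mm below the ridge top: when the card sits astride the rail with the rail wedged up in the fold, the rail's axis passes through this point.
- old_card_a: First black tent card of last night, hanging on the rail (may be absent): rigid, 65 mm high, 48 mm wide at the foot, 40 g. On top an upright oak ridge bar 10 mm thick (x), 64 mm long (y), 18 mm high; grip its side faces. Below, two flaps 3 mm thick, 52 mm long, splay 20 degrees each side, open underneath and at the ends. Origin: centre of its underside, y along the ridge, z up.
- old_card_a_seat (a point): Point inside the fold of the first black card, 41 mm above its foot, 24 mm below the ridge top: when the card sits astride the rail with the rail wedged up in the fold, the rail's axis passes through this point.
- old_card_b: Second black tent card of last night, hanging on the rail (may be absent): rigid, 65 mm high, 48 mm wide at the foot, 40 g. On top an upright oak ridge bar 10 mm thick (x), 64 mm long (y), 18 mm high; grip its side faces. Below, two flaps 3 mm thick, 52 mm long, splay 20 degrees each side, open underneath and at the ends. Origin: centre of its underside, y along the ridge, z up.
- old_card_b_seat (a point): Point inside the fold of the second black card, 41 mm above its foot, 24 mm below the ridge top: when the card sits astride the rail with the rail wedged up in the fold, the rail's axis passes through this point.
- tray_in (a point): Centre of the inner floor of the fixed wooden card tray, 5 mm above the table: inside 118 mm (x) by 90 mm (y), walls 16 mm high over the table. Two black cards stand in it side by side at its own x = -29 and +29 mm, ridges along its y.
- controller: Fixed two-dial light controller on the table: black box 100 (x) x 210 (y) x 45 mm high, origin at the centre of its underside, front towards its own -x. Two knobs stand on top, 110 mm apart: the ivory brightness dial at its own y = +55 mm (left, seen from the front) and the copper warmth dial at y = -55 mm (right).
- brightness (a joint): Angle of the ivory brightness dial (rad), growing clockwise seen from above. Clicks every 0.419 rad (24 degrees): level n = n x 0.419, 0 to 8, then stops. About 0.2 N m per click; let go, it snaps to the nearest unless left just midway. A black line on top points at dots for level 0 (grey, at the left seen from the front) clockwise to 8 (right); level 4 points straight away from the front.
- brightness_top (a point): Centre of the top of the ivory brightness knob, on its vertical axis: a round knurled knob 40 mm across and 26 mm high, standing on the controller's top, which is 27 mm below this point. Grip it from above by its sides.
- warmth (a joint): Angle of the copper warmth dial (rad), growing clockwise seen from above. Clicks every 0.419 rad (24 degrees): level n = n x 0.419, 0 to 8, then stops. About 0.2 N m per click; let go, it snaps to the nearest unless left just midway. A black line on top points at dots for level 0 (grey, at the left seen from the front) clockwise to 8 (right); level 4 points straight away from the front.
- warmth_top (a point): Centre of the top of the copper warmth knob, on its vertical axis: a round knurled knob 40 mm across and 26 mm high, standing on the controller's top, which is 27 mm below this point. Grip it from above by its sides.
- wine_glass: Stemmed wine glass, 190 mm high, 68 mm across, standing loose; leave it alone. Origin at the centre of its foot.
- candle: White candle in a glass holder, 195 mm high, foot 80 mm across, standing loose; leave it alone. Origin at the centre of its foot.
- pearl_dish: Shallow white dish of pearls, 110 mm across, 22 mm high, standing loose; leave it alone. Origin at the centre of its underside.

How it is judged:
On the way, in this order (a step that is already met when the one before it is completed fails the run):
1. the black cards stand in the tray and every coloured card sits astride the rail, let go (x of card_ivory_seat in the frame of rail_mid between -0.007 and 0.007 m and z of card_ivory_seat in the frame of rail_mid between -0.008 and 0.008 m and y of card_ivory_seat in the frame of rail_mid between -0.195 and 0.195 m and angle between each of card_ivory, card_sage, card_blush, card_blue, old_card_a, old_card_b's own z axis and vertical below 0.3 rad and linear speed of each of card_ivory, card_sage, card_blush, card_blue, old_card_a, old_card_b below 0.03 m/s and contact force between each of card_ivory, card_sage, card_blush, card_blue, old_card_a, old_card_b and the fingers below 0.05 N and x of card_sage_seat in the frame of rail_mid between -0.007 and 0.007 m and z of card_sage_seat in the frame of rail_mid between -0.008 and 0.008 m and y of card_sage_seat in the frame of rail_mid between -0.195 and 0.195 m and x of card_blush_seat in the frame of rail_mid between -0.007 and 0.007 m and z of card_blush_seat in the frame of rail_mid between -0.008 and 0.008 m and y of card_blush_seat in the frame of rail_mid between -0.195 and 0.195 m and x of card_blue_seat in the frame of rail_mid between -0.007 and 0.007 m and z of card_blue_seat in the frame of rail_mid between -0.008 and 0.008 m and y of card_blue_seat in the frame of rail_mid between -0.195 and 0.195 m and x of old_card_a in the frame of tray_in between -0.06 and 0.06 m and y of old_card_a in the frame of tray_in between -0.045 and 0.045 m and z of old_card_a in the frame of tray_in between -0.004 and 0.006 m and x of old_card_b in the frame of tray_in between -0.06 and 0.06 m and y of old_card_b in the frame of tray_in between -0.045 and 0.045 m and z of old_card_b in the frame of tray_in between -0.004 and 0.006 m), for 0.3 s.
2. the brightness dial rests at level 6 and the warmth dial at level 3 (value of joint brightness between 2.3933 and 2.6333 rad and velocity of joint brightness between -0.05 and 0.05 rad/s and value of joint warmth between 1.1366 and 1.3766 rad and velocity of joint warmth between -0.05 and 0.05 rad/s), for 0.3 s.
At the end, for the whole second after the job is handed in: Coloured cards astride the rail, at rest: seat within 7 mm across, 8 mm in height of its axis, 195 mm of its middle, tilt under 0.3 rad; black cards standing on the tray floor (foot within 6 mm of it), tilt under 0.3 rad; brightness within 0.12 rad of level 6, warmth of level 3; bystanders in place (all of step 1 and all of step 2); the robot touches nothing.
It fails at once if the wine glass is knocked more than 30 mm out of place or tipped (distance of wine_glass from where it was at the start of the episode above 0.03 m or angle between wine_glass's own z axis and vertical above 0.4 rad).
It fails at once if the candle is knocked more than 30 mm out of place or tipped (distance of candle from where it was at the start of the episode above 0.03 m or angle between candle's own z axis and vertical above 0.4 rad).
It fails at once if the pearl dish is knocked more than 30 mm out of place or tipped (distance of pearl_dish from where it was at the start of the episode above 0.03 m or angle between pearl_dish's own z axis and vertical above 0.4 rad).
Of card_ivory, card_sage, card_blush, card_blue only 3 to 4 are there at a start; the rules pass over those that are not, and their reading is None.
Of old_card_a, old_card_b only 1 to 2 are there at a start; the rules pass over those that are not, and their reading is None.
At some moment in a run one of card_ivory, card_sage, card_blush, card_blue may be knocked a few centimetres aside while the robot is not near it.
It also fails if it takes over 210 s, if anything falls off the work surface, if the arm or the gripper's body presses on something with over 40 N, if the wrist force passes 120 N, or if a joint passes its speed limit or range.

## Working session

There is one attempt and no reset: what is moved stays moved. The work goes in short steps, Python scripts to look and compute and a tool call to move; the robot and the scene stay as the last step left them, time stands still between calls to the robot, and variables do not carry over. Pictures are saved under pics/ and viewed, at most 14 in all, crops included, and the job is handed in when it is done.

Besides the shell and the picture viewer there is one more tool, called as a command line: name --argument value ..., lists and objects as JSON in quotes. apply_moves: Moves the arm, as the interface text tells. Its arguments: {"type":"object","properties":{"moves":{"type":"array","items":{"type":"array"}},"grip_force":{"type":"number"}},"required":["moves"]}

```bash
mkdir -p pics; ls; cat > h.py <<'E'
import numpy as np, cv2
from workcell import env
from scipy.spatial.transform import Rotation as R
def snap(name,fn):
    s=env.observe(); c=env.camera(name)
    f=cv2.cvtColor(c['frame'],cv2.COLOR_RGB2BGR); cv2.imwrite('pics/'+fn,f)
    K=np.array([[c['fx'],0,c['cx']],[0,c['fy'],c['cy']],[0,0,1]]);d=np.array(c['dist_coeffs'],float)
    if 'extrinsics' in c and c['extrinsics'] is not None: E=np.array(c['extrinsics'])
    else:
        T=np.eye(4);q=s['eef_rot'];T[:3,:3]=R.from_quat([q[1],q[2],q[3],q[0]]).as_matrix();T[:3,3]=s['tcp_pos']
        E=np.linalg.inv(T@np.array(c['T_tool_cam']))
    np.savez('pics/'+fn+'.npz',K=K,d=d,E=E); return f,K,d,E
def load(fn):
    z=np.load('pics/'+fn+'.npz');return cv2.imread('pics/'+fn),z['K'],z['d'],z['E']
def ray(fn,uv):
    _,K,d,E=load(fn);p=cv2.undistortPoints(np.array(uv,float).reshape(-1,1,2),K,d).reshape(-1,2)
    Rt=E[:3,:3];return -Rt.T@E[:3,3],np.c_[p,np.ones(len(p))]@Rt
def onz(fn,uv,z):
    o,D=ray(fn,uv);return o+D*((z-o[2])/D[:,2])[:,None]
def proj(fn,P):
    _,K,d,E=load(fn);P=np.array(P,float).reshape(-1,3)
    return cv2.projectPoints(P,cv2.Rodrigues(E[:3,:3])[0],E[:3,3],K,d)[0].reshape(-1,2)
def tri(fns,uvs):
    A=np.zeros((3,3));b=np.zeros(3)
    for f,u in zip(fns,uvs):
        o,D=ray(f,[u]);v=D[0]/np.linalg.norm(D[0]);M=np.eye(3)-np.outer(v,v);A+=M;b+=M@o
    return np.linalg.solve(A,b)
E
python3 - <<'E'
from h import *
for n in('scene','top'):
    f,K,d,E=snap(n,n+'0.png');print(n,K.round(1).tolist(),d,E.round(3).tolist())
print(env.observe())
E
```

```text
pics
scene [[448.2, 0.0, 328.7], [0.0, 448.2, 233.9], [0.0, 0.0, 1.0]] [-0.07154149  0.          0.          0.          0.        ] [[-0.334, 0.943, 0.014, 0.215], [0.784, 0.286, -0.551, -0.358], [-0.523, -0.173, -0.835, 1.423], [0.0, 0.0, 0.0, 1.0]]
top [[525.3, 0.0, 326.4], [0.0, 525.3, 241.6], [0.0, 0.0, 1.0]] [-0.03107936  0.          0.          0.          0.        ] [[-0.004, -1.0, -0.014, -0.016], [-0.986, 0.006, -0.164, 0.527], [0.164, 0.013, -0.986, 1.327], [0.0, 0.0, 0.0, 1.0]]
{'clock': 0.1, 'joint_positions': array([ 1.16096520e+00,  4.23718356e-01,  1.63061682e+00, -6.45027812e-06,
        1.08861527e+00, -1.89740988e-02]), 'joint_vel': array([ 1.10217551e-03, -2.60188296e-03, -1.28242574e-03, -1.45608440e-06,
        1.12442777e-03, -6.45913972e-04]), 'joint_efforts': array([-1.05893962e-04, -5.58422363e+01, -2.82442975e+01, -1.02007966e-04,
        3.06044632e-03, -3.14532592e-06]), 'tcp_pos': array([0.23791662, 0.57751392, 0.30325085]), 'eef_rot': array([-1.41653708e-04,  1.94185398e-01,  9.80964612e-01, -6.63960674e-04]), 'force': array([0.26917216, 0.27933351, 0.17188697]), 'moment': array([ 0.03110762,  0.0559079 , -0.01967478]), 'finger_force': 0.0, 'gripper_width': 0.9992900787245761}
```

View pics/scene0.png

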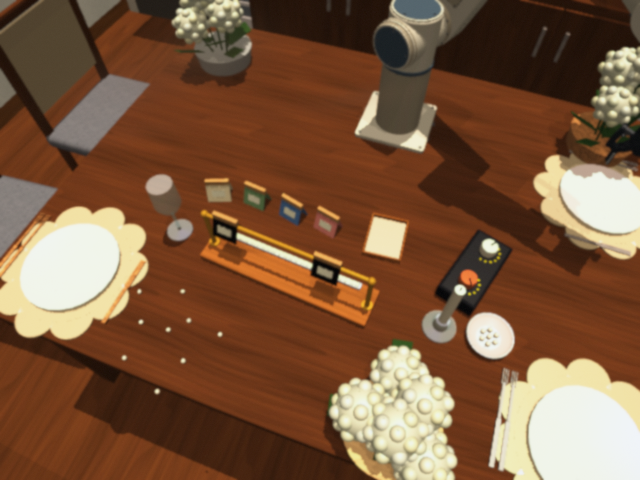

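View pics/top0.png

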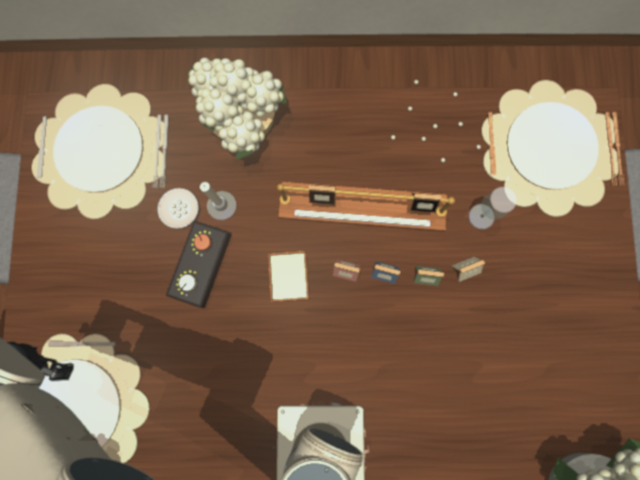

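The scene shows four coloured cards, two black cards on the rail, the tray, the controller on the robot's left, and the glass, candle and dish. I'll enlarge the relevant regions.

```bash
python3 - <<'E'
from h import *
f=cv2.imread('pics/top0.png')
a=cv2.resize(f[170:310,265:515],None,fx=3.2,fy=3.2,interpolation=3); 
b=cv2.imread('pics/scene0.png');
b=cv2.resize(b[170:330,190:390],None,fx=3.75,fy=3.75,interpolation=3)
cv2.imwrite('pics/ct.png',a);cv2.imwrite('pics/cs.png',b)
E
```

```text
(no output)
```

View pics/ct.png

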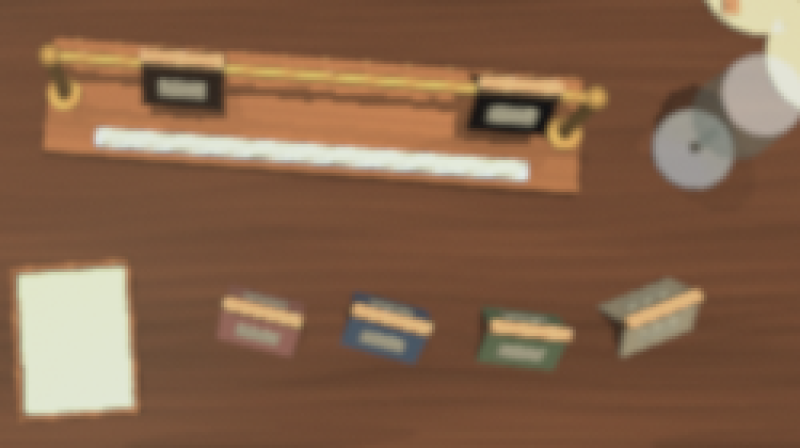

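View pics/cs.png

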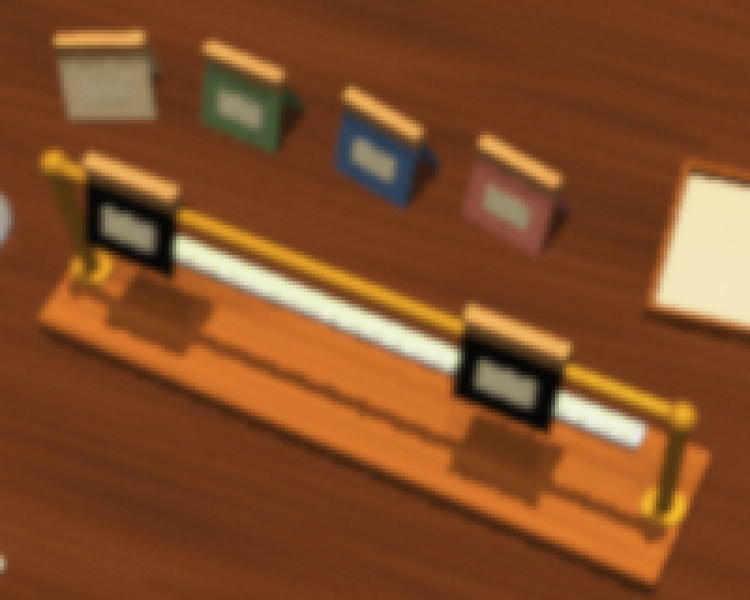

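```bash
cat >> h.py <<'E'
CT=lambda p:[(p[0]+.5)/3.2-.5+265,(p[1]+.5)/3.2-.5+170]
CS=lambda p:[(p[0]+.5)/3.75-.5+190,(p[1]+.5)/3.75-.5+170]
E
python3 - <<'E'
from h import *
F=['top0.png','scene0.png']
def show(n,t,s):
    P=[tri(F,[CT(a),CS(b)]) for a,b in zip(t,s)]
    print(n,*[p.round(4) for p in P]); 
    if len(P)==2:
        m=(P[0]+P[1])/2;d=P[0]-P[1];print('   mid',m.round(4),'yaw',round(np.arctan2(-d[0],d[1]),3),'len',np.linalg.norm(d).round(4))
show('balls',[(47,54),(597,97)],[(683,415),(53,160)])
# +y end first
show('pink',[(222,299),(302,317)],[(560,177),(484,140)])
show('blue',[(352,308),(433,323)],[(423,131),(348,92)])
show('green',[(491,324),(573,332)],[(285,76),(206,45)])
show('ivory',[(628,322),(702,292)],[(145,36),(56,36)])
show('blackL',[(143,54),(223,62)],[(569,348),(468,310)])
show('blackR',[(478,78),(557,88)],[(179,188),(87,157)])
for n,t in dict(pink=[(222,299),(302,317)],blue=[(352,308),(433,323)],green=[(491,324),(573,332)],ivory=[(628,322),(702,292)]).items():
    P=onz('top0.png',[CT(a) for a in t],.065);d=P[0]-P[1];print(n,P.mean(0).round(4),'yaw',np.arctan2(-d[0],d[1]).round(3),np.linalg.norm(d).round(3))
P=onz('top0.png',[CT(a) for a in [(18,268),(127,262),(136,410),(24,417)]],.016);print('tray',P.round(4),P.mean(0))
P=onz('top0.png',[(194,223),(230,234),(204,306),(168,295)],.045);print('ctl',P.round(4),P.mean(0))
P=onz('top0.png',[(202,242),(187,283)],.072);print('knobs',P.round(4))
print('glass',onz('top0.png',[CT((692,149))],0),'candle',onz('top0.png',[(221,206)],0),'dish',onz('top0.png',[(178,208)],0.01))
E
```

```text
balls [0.6481 0.0957 0.1433] [ 0.611  -0.3245  0.1428]
   mid [ 0.6296 -0.1144  0.143 ] yaw -0.088 len 0.4219
pink [ 0.4663 -0.0374  0.0717] [ 0.4517 -0.099   0.0668]
   mid [ 0.459  -0.0682  0.0693] yaw -0.233 len 0.0635
blue [ 0.4589 -0.1398  0.0672] [ 0.446  -0.2023  0.0682]
   mid [ 0.4524 -0.171   0.0677] yaw -0.203 len 0.0638
green [ 0.4456 -0.2496  0.0651] [ 0.4388 -0.3144  0.065 ]
   mid [ 0.4422 -0.282   0.065 ] yaw -0.105 len 0.0651
ivory [ 0.4465 -0.3585  0.0656] [ 0.4697 -0.4177  0.0678]
   mid [ 0.4581 -0.3881  0.0667] yaw 0.374 len 0.0636
blackL [0.6411 0.0226 0.1649] [ 0.6354 -0.039   0.1622]
   mid [ 0.6383 -0.0082  0.1635] yaw -0.093 len 0.0619
blackR [ 0.6193 -0.2293  0.1698] [ 0.6138 -0.2919  0.1641]
   mid [ 0.6166 -0.2606  0.1669] yaw -0.088 len 0.0631
pink [ 0.4599 -0.0696  0.065 ] yaw -0.228 0.065
blue [ 0.4533 -0.1732  0.065 ] yaw -0.19 0.065
green [ 0.4427 -0.2836  0.065 ] yaw -0.104 0.065
ivory [ 0.4589 -0.39    0.065 ] yaw 0.375 0.065
tray [[0.5002 0.1313 0.016 ]
 [0.5047 0.0407 0.016 ]
 [0.3823 0.033  0.016 ]
 [0.377  0.1247 0.016 ]] [0.44104764 0.08242195 0.016     ]
ctl [[0.578  0.3305 0.045 ]
 [0.548  0.2343 0.045 ]
 [0.3605 0.2965 0.045 ]
 [0.389  0.3911 0.045 ]] [0.46886874 0.31310993 0.045     ]
knobs [[0.5226 0.3006 0.072 ]
 [0.4174 0.3352 0.072 ]]
glass [[ 0.60100198 -0.43674687  0.        ]] candle [[0.63416474 0.27020349 0.        ]] dish [[0.62713739 0.38550788 0.01      ]]
```

apply_moves --moves '[[0,[3.3,-4.9,0],-0.106],[0,[3.3,-4.9,0],-0.106],[0,[3.3,-4.9,0],-0.106],[0,[3.3,-4.9,0],-0.106],[0,[3.3,-4.9,0],-0.106],[0,[3.3,-4.9,0],-0.106],[0,[3.3,-4.9,0],-0.106],[0,[3.3,-4.9,0],-0.106],[0,[3.3,-4.9,0],-0.106],[0,[3.3,-4.9,0],-0.106],[0,[3.3,-4.9,0],-0.106],[0,[3.3,-4.9,0],-0.106]]'

```text
clock: 1.6
tcp_pos: [0.6347, -0.0119, 0.3036]
eef_rot: [-0.0, 0.74, 0.672, -0.0]
force: [0.6, 0.2, 0.7]
gripper_width: 0.499
finger_force: 0.0
```

```bash
cat >> h.py <<'E'
def pose():
    s=env.observe();q=s['eef_rot'];M=R.from_quat([q[1],q[2],q[3],q[0]]).as_matrix()
    return s['tcp_pos'].round(4),round(float(np.arctan2(M[1,1],M[0,1])),3)
E
python3 - <<'E'
from h import *
snap('wrist','w1.png');print(pose(),env.observe()['clock'])
for p in ([.6383,-.0082,.164],[.6296,-.1144,.14]): print(proj('w1.png',p))
E
```

```text
(array([ 0.6383, -0.0174,  0.3039]), -0.103) 1.65
[[325.38282913 247.81695119]]
[[326.38154298 383.78243728]]
```

View pics/w1.png

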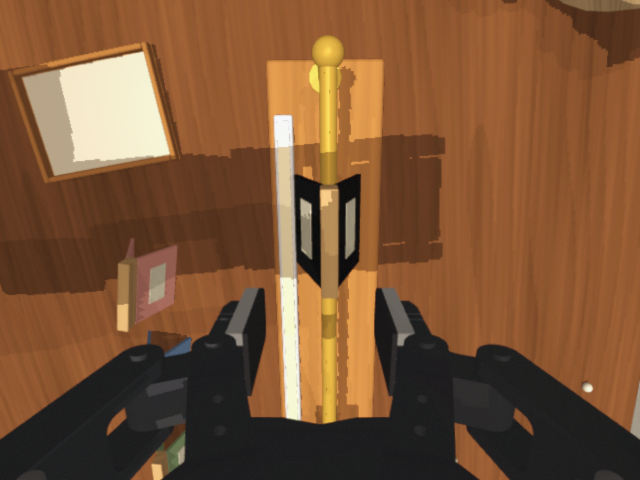

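apply_moves --moves '[[0,[0,0,0],0],[0,[0,0,0],0]]'

```text
clock: 1.9
tcp_pos: [0.6333, -0.0095, 0.3034]
eef_rot: [-0.001, 0.739, 0.674, -0.0]
force: [-0.1, 0.2, -0.0]
gripper_width: 0.503
finger_force: 0.0
```

```bash
python3 - <<'E'
from h import *
print(pose())
f,K,d,E=snap('wrist','w2.png');print(pose(), (-E[:3,:3].T@E[:3,3]).round(3))
cv2.imwrite('pics/cw2.png',cv2.resize(f[20:320,230:430],None,fx=2,fy=2,interpolation=3))
E
```

```text
(array([ 0.6333, -0.0095,  0.3034]), -0.091)
(array([ 0.6333, -0.0091,  0.3036]), -0.091) [0.64  0.061 0.373]
```

View pics/cw2.png

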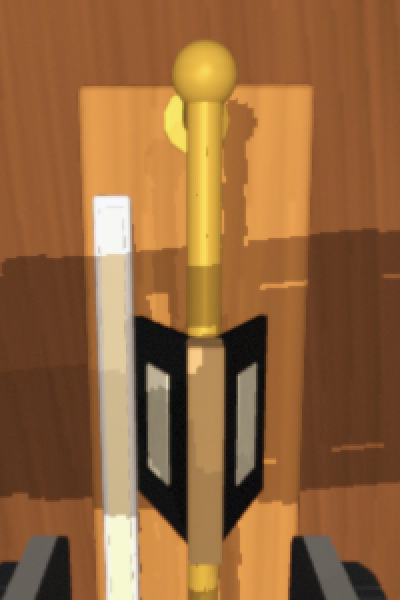

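```bash
python3 - <<'E'
from h import *
C=lambda p:[(p[0]+.5)/2-.5+230,(p[1]+.5)/2-.5+20]
P=onz('w2.png',[C((206,346)),C((205,563))],.164);print(P.round(4),P.mean(0).round(4))
P=onz('w2.png',[C((204,72)),C((204.5,120)),C((204.5,300))],.14);print(P.round(4))
d=P[1]-P[2];print(np.arctan2(-d[0],d[1]))
E
```

```text
[[ 0.6432  0.0247  0.164 ]
 [ 0.6378 -0.0383  0.164 ]] [ 0.6405 -0.0068  0.164 ]
[[0.6492 0.0958 0.14  ]
 [0.6484 0.0834 0.14  ]
 [0.6443 0.034  0.14  ]]
-0.08258499988649991
```

apply_moves --moves '[[0,[0.7,0.2,-3],0.005],[0,[0,0,-3],0],[0,[0,0,-2.1],0],[0,[0,0,0],0],[-0.5,[0,0,0],0],[-1,[0,0,0],0],[-1,[0,0,0],0],[-1,[0,0,0],0]]' --grip_force 30

```text
clock: 2.95
tcp_pos: [0.6411, -0.0078, 0.2245]
eef_rot: [0.0, 0.737, 0.676, 0.0]
force: [-4.3, 3.2, 6.7]
gripper_width: 0.107
finger_force: 30.4
```

apply_moves --moves '[[-1,[0,0,3],0],[-1,[0,0,4],0],[-1,[0,0,1.5],0],[-1,[-4,2,0],0.034],[-1,[-4,2,0],0.034],[-1,[-4,2,0],0.034],[-1,[-3,2,0],0.034],[-1,[-2.1,1.2,0],0],[-1,[0,0,0],0]]'

```text
clock: 4.08
tcp_pos: [0.4687, 0.0843, 0.3077]
eef_rot: [-0.0, 0.689, 0.725, -0.0]
force: [-0.5, 0.6, 0.0]
gripper_width: 0.108
finger_force: 30.1
```

```bash
python3 - <<'E'
from h import *
print(pose(),env.observe()['gripper_width'])
f,K,d,E=snap('wrist','w3.png')
for n,z in (('w2.png',.005),('top0.png',.005),('w3.png',.005)):
    f=load(n)[0]
    xs=np.arange(.36,.53,.001);ys=np.arange(.01,.16,.001)
    G=np.array([[x,y,z] for x in xs for y in ys]);uv=proj(n,G).astype(np.float32)
    im=cv2.remap(f,uv[:,0].reshape(len(xs),-1),uv[:,1].reshape(len(xs),-1),cv2.INTER_LINEAR)
    cv2.imwrite('pics/tr_'+n,cv2.resize(im,None,fx=3,fy=3))
E
python3 - <<'E'
import cv2,numpy as np
ims=[cv2.imread('pics/tr_'+n) for n in('w2.png','w3.png','top0.png')]
cv2.imwrite('pics/tr.png',cv2.resize(np.hstack(ims),None,fx=.59,fy=.59))
a=cv2.imread('pics/w3.png')
b=cv2.resize(np.hstack(ims[:2]),(800,453)); cv2.imwrite('pics/tr.png',b)
E
```

```text
(array([0.4687, 0.0843, 0.3077]), 0.05) 0.10839918892383545
```

View pics/tr.png

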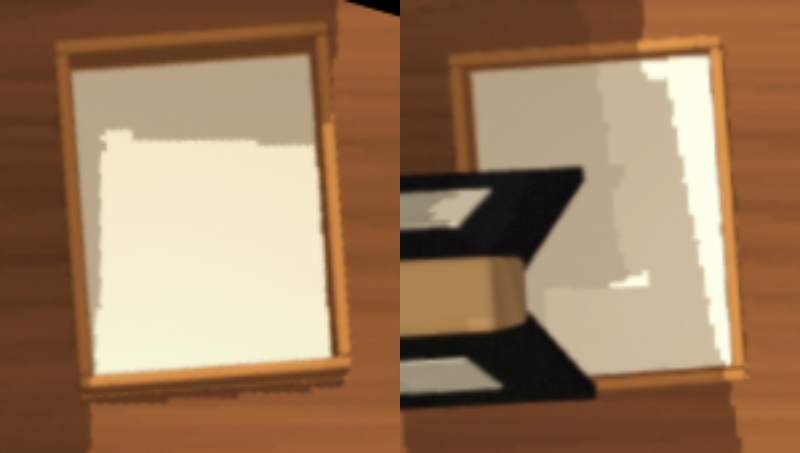

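apply_moves --moves '[[-1,[0.3,0.3,-4.5],0.02],[-1,[0,0,-5],0],[-1,[0,0,-4],0],[-1,[0,0,-2.5],0],[-1,[0,0,-0.8],0],[-1,[0,0,-0.6],0],[-1,[0,0,0],0]]'

```text
clock: 5.0
tcp_pos: [0.4736, 0.0868, 0.1343]
eef_rot: [0.0, 0.682, 0.731, 0.0]
force: [0.6, -0.6, -1.0]
gripper_width: 0.11
finger_force: 30.1
```

apply_moves --moves '[[-1,[-0.2,0,-0.2],0],[-1,[0,0,-0.15],0],[-1,[0,0,0],0]]'

```text
clock: 5.38
tcp_pos: [0.4711, 0.087, 0.1312]
eef_rot: [0.0, 0.682, 0.731, 0.0]
force: [-1.5, -0.7, 7.0]
gripper_width: 0.104
finger_force: 31.1
```

apply_moves --moves '[[-0.4,[0,0,0],0],[-0.4,[0,0,0],0],[-0.4,[0,0,3],0],[-0.4,[0,0,5],0],[-0.2,[0,0,5],0],[-0.2,[1.5,-4,3.9],-0.03],[-0.2,[2.2,-5,0],-0.03],[-0.2,[2.2,-5.2,0],-0.03],[-0.2,[2.2,-5.2,0],-0.03],[-0.2,[2.2,-5.2,0],-0.03],[-0.2,[2.2,-5,0],0],[-0.2,[2.3,-5,0],0]]'

```text
clock: 6.88
tcp_pos: [0.6194, -0.2609, 0.2992]
eef_rot: [-0.0, 0.735, 0.678, -0.0]
force: [1.1, 0.7, -0.5]
gripper_width: 0.397
finger_force: 0.0
```

apply_moves --moves '[[-0.2,[0,0,0],0],[-0.2,[0,0,0],0]]'

```text
clock: 7.12
tcp_pos: [0.6185, -0.2589, 0.2987]
eef_rot: [-0.001, 0.735, 0.678, -0.0]
force: [0.2, 0.3, -0.2]
gripper_width: 0.401
finger_force: 0.0
```

```bash
python3 - <<'E'
from h import *
print(pose())
f,K,d,E=snap('wrist','w4.png')
snap('top','top1.png')
cv2.imwrite('pics/w4v.png',f)
for p in ([.6187,-.259,.164],[.6312,-.1134,.14]): print(proj('w4.png',p))
E
```

```text
(array([ 0.6185, -0.2589,  0.2987]), -0.082)
[[320.24634237 257.93521462]]
[[321.73409533 -28.43901736]]
```

View pics/w4.png

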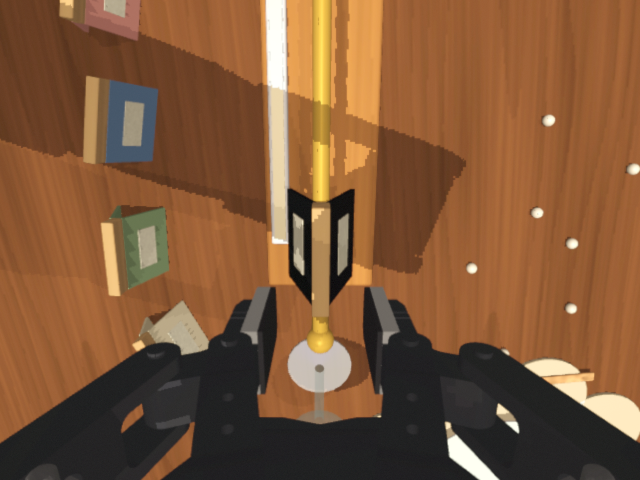

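```bash
python3 - <<'E'
from h import *
P=onz('w4.png',[(321,205),(320,316)],.164);print(P.round(4),P.mean(0).round(4))
P=onz('w4.png',[(320,342),(322,60),(321.5,150)],.14);print(P.round(4))
a=cv2.imread('pics/top0.png')[235:310,320:500].astype(int);b=cv2.imread('pics/top1.png')[235:310,320:500].astype(int)
print(abs(a-b).sum(2).max(0).reshape(-1,10).max(1))
E
```

```text
[[ 0.6215 -0.2297  0.164 ]
 [ 0.6157 -0.294   0.164 ]] [ 0.6186 -0.2619  0.164 ]
[[ 0.6132 -0.3252  0.14  ]
 [ 0.628  -0.1558  0.14  ]
 [ 0.6239 -0.2031  0.14  ]]
[285 268 242 204 249 273 299 301 301 347 302 302 316 379 298 256  50  29]
```

apply_moves --moves '[[-0.2,[0,-0.2,-3],0],[-0.2,[0,0,-3],0],[-0.2,[0,0,-1.5],0],[-0.2,[0,0,0],0],[-1,[0,0,0],0],[-1,[0,0,0],0],[-1,[0,0,0],0]]'

```text
clock: 8.1
tcp_pos: [0.6194, -0.2612, 0.226]
eef_rot: [0.001, 0.735, 0.678, 0.0]
force: [-2.3, 1.9, 7.0]
gripper_width: 0.104
finger_force: 31.3
```

apply_moves --moves '[[-1,[0,0,3],0],[-1,[0,0,4],0],[-1,[-1,2,1.5],0],[-1,[-3,5,0],0.03],[-1,[-3,5,0],0.03],[-1,[-3,5,0],0.03],[-1,[-3,5,0],0.03],[-1,[-3,5,0],0.03],[-1,[-3,5,0],0],[-1,[-1.6,2.5,0],0],[-1,[0,0,0],0]]'

```text
clock: 9.48
tcp_pos: [0.4122, 0.0852, 0.31]
eef_rot: [0.0, 0.681, 0.732, 0.001]
force: [0.7, -0.1, -0.3]
gripper_width: 0.103
finger_force: 29.7
```

apply_moves --moves '[[-1,[0,0,-4],0],[-1,[0,0,-4],0],[-1,[0,0,0],0]]'

```text
clock: 9.85
tcp_pos: [0.4122, 0.0831, 0.2278]
eef_rot: [-0.001, 0.683, 0.731, -0.002]
force: [-0.4, -1.2, 0.5]
gripper_width: 0.104
finger_force: 29.7
```

```bash
python3 - <<'E'
from h import *
print(pose())
E
```

```text
(array([0.4122, 0.0831, 0.2278]), 0.068)
```

apply_moves --moves '[[-1,[0.1,0,-4],0],[-1,[0,0,-3],0],[-1,[0,0,-1.5],0],[-1,[0,0,-0.7],0],[-1,[0,0,-0.3],0],[-1,[0,0,0],0]]'

```text
clock: 10.6
tcp_pos: [0.4147, 0.0839, 0.1351]
eef_rot: [0.0, 0.682, 0.731, 0.001]
force: [0.0, 0.6, -0.3]
gripper_width: 0.106
finger_force: 29.7
```

apply_moves --moves '[[-1,[-0.1,0,-0.2],0],[-1,[0,0,-0.15],0],[-1,[0,0,0],0]]'

```text
clock: 10.98
tcp_pos: [0.4126, 0.0839, 0.132]
eef_rot: [-0.0, 0.682, 0.731, -0.0]
force: [-5.6, 0.0, 20.5]
gripper_width: 0.109
finger_force: 32.4
```

apply_moves --moves '[[-0.4,[0,0,0],0],[-0.4,[0,0,0],0],[-0.4,[0,0,3],0],[-0.4,[0,0,5],0],[-0.2,[0,0,5],0],[-0.2,[1,-3,1],-0.1],[-0.2,[1,-4,0],-0.1],[-0.2,[1,-4,0],-0.1],[-0.2,[1.8,-4,0],0],[-0.2,[0,0,0],0],[-0.2,[0,0,0],0]]'

```text
clock: 12.35
tcp_pos: [0.4605, -0.066, 0.2705]
eef_rot: [-0.001, 0.784, 0.621, -0.0]
force: [-1.2, -0.8, -1.0]
gripper_width: 0.4
finger_force: 0.0
```

```bash
python3 - <<'E'
from h import *
print(pose())
f,K,d,E=snap('wrist','w5.png')
E
```

```text
(array([ 0.4605, -0.066 ,  0.2705]), -0.232)
```

View pics/w5.png

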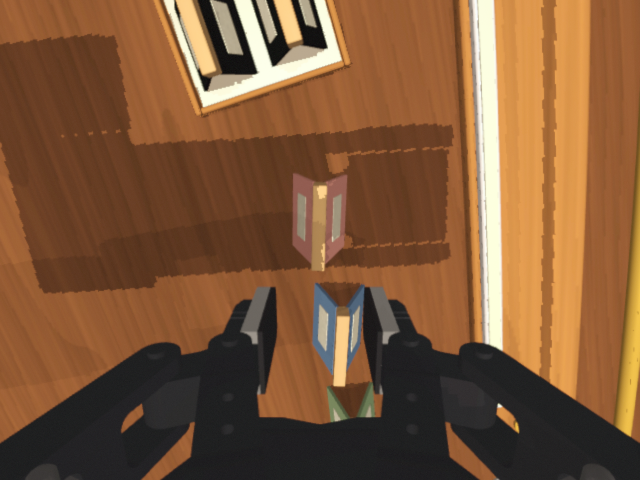

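Both black cards stand in the tray. The pink ridge runs (320,187)-(318,270) and the blue ridge (343,308)-(340,386).

```bash
cat >> h.py <<'E'
def ridge(fn,a,b,z=.065):
    P=onz(fn,[a,b],z);d=P[0]-P[1];print(P.mean(0).round(4),'yaw',np.arctan2(-d[0],d[1]).round(3),'len',np.linalg.norm(d).round(4))
E
python3 - <<'E'
from h import *
ridge('w5.png',(320.5,187),(318,270));ridge('w5.png',(343,308),(340,386))
E
```

```text
[ 0.4591 -0.0693  0.065 ] yaw -0.261 len 0.062
[ 0.4539 -0.168   0.065 ] yaw -0.248 len 0.0704
```

apply_moves --moves '[[-0.2,[-0.15,-0.25,-4],-0.02],[-0.2,[0,0,-5],0],[-0.2,[0,0,-4],0],[-0.2,[0,0,-1.5],0],[-0.2,[0,0,0],0],[-0.2,[0,0,0],0]]'

```text
clock: 13.15
tcp_pos: [0.4604, -0.0685, 0.1271]
eef_rot: [0.001, 0.79, 0.613, 0.001]
force: [0.3, 0.2, 0.8]
gripper_width: 0.397
finger_force: 0.0
```

apply_moves --moves '[[-0.2,[-0.1,0,-0.2],0],[-1,[0,0,0],0],[-1,[0,0,0],0],[-1,[0,0,0],0],[-1,[0,0,0],0]]'

```text
clock: 13.78
tcp_pos: [0.4589, -0.0687, 0.1245]
eef_rot: [0.0, 0.79, 0.613, 0.0]
force: [-0.4, -0.1, 6.8]
gripper_width: 0.102
finger_force: 34.5
```

apply_moves --moves '[[-1,[0,0,4],0],[-1,[0,0,5],0],[-1,[0,0,5],0],[-1,[1,1,4.5],0.04],[-1,[4,2,0],0.04],[-1,[4,2,0],0.04],[-1,[4,2,0],0.046],[-1,[4,2,0],0],[-1,[1.6,1.3,0],0],[-1,[0,0,0],0],[-1,[0,0,0],0]]'

```text
clock: 15.15
tcp_pos: [0.6437, 0.034, 0.3086]
eef_rot: [-0.0, 0.737, 0.676, -0.001]
force: [-0.4, 0.0, -0.6]
gripper_width: 0.105
finger_force: 33.6
```

```bash
python3 - <<'E'
from h import *
print(pose())
E
```

```text
(array([0.6437, 0.034 , 0.3086]), -0.085)
```

Down 8.2 cm to about 0.2265, then feel for the seat.

apply_moves --moves '[[-1,[0.1,0,-3],0],[-1,[0,0,-3],0],[-1,[0,0,-1.8],0],[-1,[0,0,-0.5],0],[-1,[0,0,0],0]]'

```text
clock: 15.78
tcp_pos: [0.6453, 0.0342, 0.2262]
eef_rot: [-0.0, 0.737, 0.676, -0.0]
force: [-1.9, 0.4, -0.6]
gripper_width: 0.106
finger_force: 33.5
```

apply_moves --moves '[[-1,[0,0,-0.2],0],[-1,[0,0,-0.1],0],[-1,[0,0,0],0]]'

```text
clock: 16.15
tcp_pos: [0.6448, 0.0345, 0.2244]
eef_rot: [-0.0, 0.736, 0.676, -0.0]
force: [-6.9, -0.4, 7.2]
gripper_width: 0.106
finger_force: 34.5
```

apply_moves --moves '[[-1,[-0.1,0,0],0],[-1,[0,0,0],0],[-0.7,[0,0,0],0],[-0.4,[0,0,0],0],[-0.4,[0,0,0],0],[-0.4,[0,0,3],0],[-0.2,[0,0,5],0],[-0.2,[0,0,0],0],[-0.2,[0,0,0],0]]'

```text
clock: 17.27
tcp_pos: [0.6443, 0.0343, 0.3027]
eef_rot: [-0.0, 0.737, 0.676, -0.0]
force: [-0.7, 0.5, 0.2]
gripper_width: 0.4
finger_force: 0.0
```

```bash
python3 - <<'E'
from h import *
print(pose())
f,K,d,E=snap('wrist','w6.png')
E
```

```text
(array([0.6443, 0.0343, 0.3027]), -0.085)
```

View pics/w6.png

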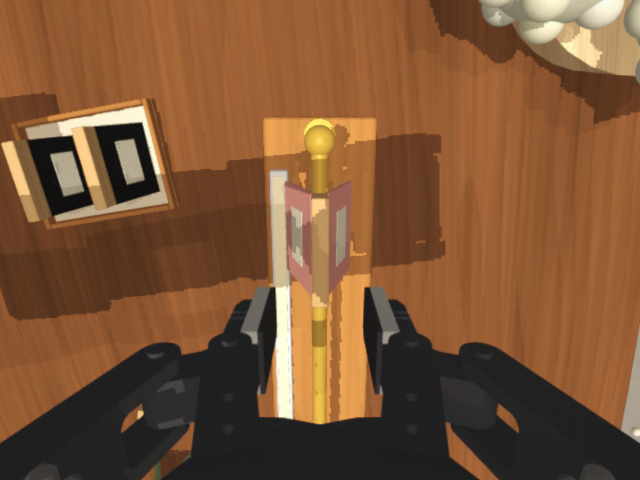

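apply_moves --moves '[[-0.2,[-3,-3.4,0],-0.025],[-0.2,[-3.2,-3.4,0],-0.025],[-0.2,[-3.2,-3.4,0],-0.025],[-0.2,[-3.2,-3.4,0],-0.025],[-0.2,[-3.2,-3.4,0],-0.025],[-0.2,[-3.1,-3.4,-3],0],[-0.2,[0,0,0],0],[-0.2,[0,0,0],0]]'

```text
clock: 18.32
tcp_pos: [0.4556, -0.1696, 0.2724]
eef_rot: [-0.001, 0.778, 0.629, -0.0]
force: [0.4, -0.5, -0.5]
gripper_width: 0.397
finger_force: 0.0
```

```bash
cat >> h.py <<'E'
def oak(fn,c,r=50):
    f,K,d,E=load(fn);u=proj(fn,[c[0],c[1],.065])[0].astype(int)
    x0,y0=max(u[0]-r,0),max(u[1]-r,0);cr=f[y0:u[1]+r,x0:u[0]+r]
    hsv=cv2.cvtColor(cr,cv2.COLOR_BGR2HSV).astype(int);return cr,hsv,(x0,y0),u
E
python3 - <<'E'
from h import *
print(pose()); f,*_=snap('wrist','w7.png')
cr,hsv,o,u=oak('w7.png',(.455,-.170));print(u)
for r in range(0,cr.shape[0],8): print(r+o[1],[tuple(int(v) for v in cr[r,c][::-1]) for c in range(30,72,4)])
cv2.imwrite('pics/w7c.png',cv2.resize(f[100:420,180:460],None,fx=1.8,fy=1.8))
E
```

```text
(array([ 0.4556, -0.1696,  0.2724]), -0.211)
[319 225]
175 [(70, 87, 105), (74, 76, 86), (102, 64, 43), (103, 64, 38), (111, 66, 40), (116, 69, 40), (111, 66, 39), (100, 61, 32), (106, 63, 36), (109, 66, 41), (90, 71, 70)]
183 [(70, 87, 105), (70, 87, 105), (70, 87, 105), (72, 87, 103), (148, 112, 70), (141, 106, 67), (142, 107, 67), (80, 94, 112), (85, 105, 128), (74, 91, 111), (71, 90, 111)]
191 [(100, 105, 109), (70, 88, 106), (71, 87, 106), (93, 95, 106), (196, 154, 99), (207, 164, 106), (255, 217, 148), (80, 91, 108), (73, 90, 111), (72, 90, 111), (73, 90, 110)]
199 [(158, 146, 124), (154, 145, 123), (70, 87, 105), (107, 100, 100), (197, 154, 99), (254, 210, 142), (196, 154, 97), (74, 91, 110), (92, 102, 115), (164, 153, 128), (158, 149, 127)]
207 [(160, 149, 125), (171, 161, 137), (69, 87, 104), (150, 123, 98), (196, 155, 99), (198, 155, 99), (195, 153, 98), (74, 90, 111), (120, 124, 126), (165, 153, 128), (124, 124, 118)]
215 [(158, 147, 125), (162, 155, 138), (70, 86, 103), (177, 137, 92), (197, 155, 99), (199, 155, 98), (189, 147, 95), (74, 91, 111), (180, 169, 147), (164, 1
[... 563 characters left out ...]
103)]
247 [(69, 85, 102), (68, 84, 102), (67, 84, 102), (251, 206, 138), (253, 208, 140), (252, 208, 139), (94, 100, 113), (69, 85, 105), (69, 85, 104), (69, 85, 104), (88, 66, 62)]
255 [(142, 86, 49), (74, 83, 100), (71, 83, 99), (237, 192, 127), (251, 206, 138), (251, 206, 138), (74, 87, 104), (70, 85, 104), (121, 74, 46), (102, 61, 37), (116, 69, 39)]
263 [(141, 85, 48), (148, 89, 51), (151, 97, 54), (179, 138, 87), (182, 141, 90), (180, 139, 89), (141, 86, 49), (143, 87, 50), (152, 92, 52), (161, 101, 56), (160, 98, 54)]
271 [(143, 88, 50), (143, 88, 49), (148, 90, 50), (147, 90, 51), (147, 90, 51), (146, 90, 51), (144, 88, 50), (153, 95, 51), (158, 97, 55), (158, 97, 55), (159, 97, 54)]
```

```bash
cat >> h.py <<'E'
def findoak(fn,c,r=60):
    cr,hsv,o,u=oak(fn,c,r);B,G,Rr=[cr[...,i].astype(float)+1e-3 for i in range(3)]
    m=((Rr>160)&(G/Rr>.70)&(G/Rr<.87)&(B/Rr>.42)&(B/Rr<.65)).astype(np.uint8)
    m=cv2.morphologyEx(m,cv2.MORPH_CLOSE,np.ones((5,5)));m=cv2.morphologyEx(m,cv2.MORPH_OPEN,np.ones((3,3)))
    n,l,st,ct=cv2.connectedComponentsWithStats(m)
    k=1+np.argmax(st[1:,4]);ys,xs=np.where(l==k);pts=np.c_[xs+o[0],ys+o[1]].astype(np.float32)
    P=onz(fn,pts,.065)[:,:2].astype(np.float32);rc=cv2.minAreaRect(P*1000);bx=cv2.boxPoints(rc)/1000
    e=[bx[1]-bx[0],bx[2]-bx[1]];d=max(e,key=np.linalg.norm);d=d*np.sign(d[1])
    print(fn,'centre',(np.array(rc[0])/1000).round(4),'size',np.round(rc[1],1),'yaw',np.arctan2(-d[0],d[1]).round(3),'n',len(pts))
E
python3 - <<'E'
from h import *
findoak('w7.png',(.455,-.170))
findoak('w5.png',(.459,-.0685))
E
```

```text
w7.png centre [ 0.4527 -0.1712] size [63.4  9.6] yaw -0.268 n 1109
w5.png centre [ 0.4589 -0.0685] size [63.6 10.1] yaw -0.259 n 1138
```

apply_moves --moves '[[-0.2,[-0.35,-0.15,-4],-0.055],[-0.2,[0,0,-5],0],[-0.2,[0,0,-4],0],[-0.2,[0,0,-1.8],0],[-0.2,[0,0,0],0],[-1,[0,0,0],0],[-1,[0,0,0],0],[-1,[0,0,0],0],[-1,[0,0,0],0]]'

```text
clock: 19.5
tcp_pos: [0.4528, -0.1714, 0.1258]
eef_rot: [0.001, 0.794, 0.607, 0.001]
force: [0.6, 2.0, 7.6]
gripper_width: 0.102
finger_force: 35.2
```

apply_moves --moves '[[-1,[0,0,4],0],[-1,[0,0,5],0],[-1,[0,0,5],0],[-1,[1,1,4.3],0.045],[-1,[4,2,0],0.045],[-1,[4,2,0],0.045],[-1,[4,2,0],0.045],[-1,[4,2,0],0],[-1,[1.3,1.65,0],0],[-1,[0,0,0],0],[-1,[0,0,0],0]]'

```text
clock: 20.88
tcp_pos: [0.6339, -0.065, 0.3077]
eef_rot: [-0.0, 0.737, 0.676, -0.001]
force: [-0.2, -0.5, -0.8]
gripper_width: 0.101
finger_force: 34.3
```

```bash
python3 - <<'E'
from h import *
print(pose())
E
```

```text
(array([ 0.6339, -0.065 ,  0.3077]), -0.085)
```

apply_moves --moves '[[-1,[0.15,0,-3],0],[-1,[0,0,-3],0],[-1,[0,0,-1.7],0],[-1,[0,0,-0.4],0],[-1,[0,0,-0.2],0],[-1,[0,0,0],0]]'

```text
clock: 21.62
tcp_pos: [0.6361, -0.0649, 0.2256]
eef_rot: [-0.0, 0.736, 0.676, -0.0]
force: [-4.6, -1.3, 1.3]
gripper_width: 0.108
finger_force: 34.6
```

apply_moves --moves '[[-1,[-0.1,0,-0.15],0],[-1,[0,0,0],0],[-1,[0,0,0],0]]'

```text
clock: 22.0
tcp_pos: [0.6357, -0.0646, 0.2244]
eef_rot: [0.0, 0.736, 0.676, 0.0]
force: [-4.6, -1.2, 6.6]
gripper_width: 0.104
finger_force: 35.2
```

apply_moves --moves '[[-0.7,[0,0,0],0],[-0.4,[0,0,0],0],[-0.4,[0,0,0],0],[-0.4,[0,0,3],0],[-0.2,[0,0,5],0],[-0.2,[-3.2,-3.6,0],-0.025],[-0.2,[-3.2,-3.6,0],-0.025],[-0.2,[-3.2,-3.6,0],0],[-0.2,[-3.2,-3.6,0],0],[-0.2,[-3.2,-3.6,0],0],[-0.2,[-3.2,-3.6,-3.2],0],[-0.2,[0,0,0],0]]'

```text
clock: 23.5
tcp_pos: [0.4408, -0.2818, 0.2696]
eef_rot: [-0.002, 0.754, 0.656, -0.001]
force: [0.3, 0.9, -0.8]
gripper_width: 0.402
finger_force: 0.0
```

apply_moves --moves '[[-0.2,[0,0,0],0]]'

```text
clock: 23.62
tcp_pos: [0.444, -0.2808, 0.2717]
eef_rot: [0.0, 0.753, 0.657, 0.0]
force: [0.3, 0.2, 0.5]
gripper_width: 0.402
finger_force: 0.0
```

```bash
python3 - <<'E'
from h import *
print(pose()); snap('wrist','w8.png')
findoak('w8.png',(.4435,-.283))
E
```

```text
(array([ 0.444 , -0.2808,  0.2717]), -0.136)
w8.png centre [ 0.4431 -0.2816] size [63.3  9.4] yaw -0.132 n 1093
```

apply_moves --moves '[[-0.2,[-0.1,-0.1,-4],0],[-0.2,[0,0,-5],0],[-0.2,[0,0,-4],0],[-0.2,[0,0,-1.7],0],[-0.2,[0,0,0],0],[-1,[0,0,0],0],[-1,[0,0,0],0],[-1,[0,0,0],0],[-1,[0,0,0],0]]'

```text
clock: 24.8
tcp_pos: [0.4434, -0.2822, 0.1258]
eef_rot: [0.001, 0.753, 0.658, 0.0]
force: [0.6, 1.8, 7.3]
gripper_width: 0.104
finger_force: 35.5
```

apply_moves --moves '[[-1,[0,0,4],0],[-1,[0,0,5],0],[-1,[0,0,5],0],[-1,[1,1.2,4.3],0.024],[-1,[4,2.2,0],0.024],[-1,[4,2.2,0],0],[-1,[4,2.2,0],0],[-1,[4,2.2,0],0],[-1,[1.5,1.8,0],0],[-1,[0,0,0],0],[-1,[0,0,0],0]]'

```text
clock: 26.18
tcp_pos: [0.6264, -0.164, 0.3073]
eef_rot: [-0.0, 0.737, 0.676, -0.0]
force: [0.2, -0.7, -0.4]
gripper_width: 0.103
finger_force: 34.5
```

apply_moves --moves '[[-1,[0,0,-3],0],[-1,[0,0,-2],0],[-1,[0,0,0],0]]'

```text
clock: 26.55
tcp_pos: [0.626, -0.164, 0.2556]
eef_rot: [-0.002, 0.737, 0.675, -0.001]
force: [0.5, 0.1, -0.0]
gripper_width: 0.106
finger_force: 34.5
```

```bash
python3 - <<'E'
from h import *
print(pose())
E
```

```text
(array([ 0.626 , -0.164 ,  0.2556]), -0.088)
```

apply_moves --moves '[[-1,[0.05,0,-2],0],[-1,[0,0,-0.8],0],[-1,[0,0,-0.2],0],[-1,[0,0,0],0],[-1,[0,0,-0.1],0],[-1,[0,0,0],0]]'

```text
clock: 27.3
tcp_pos: [0.628, -0.1636, 0.2268]
eef_rot: [0.0, 0.737, 0.676, 0.0]
force: [-1.8, -0.3, 1.9]
gripper_width: 0.104
finger_force: 34.7
```

apply_moves --moves '[[-1,[-0.05,0,-0.2],0],[-1,[0,0,0],0],[-1,[0,0,0],0]]'

```text
clock: 27.68
tcp_pos: [0.6273, -0.1636, 0.2245]
eef_rot: [-0.0, 0.737, 0.676, -0.0]
force: [-5.0, 1.6, 4.8]
gripper_width: 0.101
finger_force: 35.2
```

apply_moves --moves '[[-0.7,[0,0,0],0],[-0.4,[0,0,0],0],[-0.4,[0,0,0],0],[-0.4,[0,0,3],0],[-0.2,[0,0,5],0],[-0.2,[-3.4,-3.7,0],0.1],[-0.2,[-3.4,-3.7,0],0.1],[-0.2,[-3.4,-3.7,0],0.1],[-0.2,[-3.2,-3.8,0],0.1],[-0.2,[-2.4,-3.8,0],0.05],[-0.2,[-1,-3.8,-3.2],0],[-0.2,[0,0,0],0]]'

```text
clock: 29.18
tcp_pos: [0.4578, -0.3901, 0.2703]
eef_rot: [-0.002, 0.569, 0.822, 0.0]
force: [-0.3, 0.4, 0.3]
gripper_width: 0.4
finger_force: 0.0
```

apply_moves --moves '[[-0.2,[0,0,0],0]]'

```text
clock: 29.3
tcp_pos: [0.4597, -0.3884, 0.2725]
eef_rot: [-0.0, 0.568, 0.823, 0.0]
force: [-0.1, 0.1, 0.5]
gripper_width: 0.4
finger_force: 0.0
```

```bash
python3 - <<'E'
from h import *
print(pose()); snap('wrist','w9.png');snap('top','top2.png');snap('scene','scene2.png')
findoak('w9.png',(.459,-.389))
E
```

```text
(array([ 0.4597, -0.3884,  0.2725]), 0.363)
w9.png centre [ 0.4596 -0.3883] size [ 9.9 62.6] yaw 0.368 n 1169
```

apply_moves --moves '[[-0.2,[0,0,-4],0],[-0.2,[0,0,-5],0],[-0.2,[0,0,-4],0],[-0.2,[0,0,-1.8],0],[-0.2,[0,0,0],0],[-1,[0,0,0],0],[-1,[0,0,0],0],[-1,[0,0,0],0],[-1,[0,0,0],0]]'

```text
clock: 30.58
tcp_pos: [0.4605, -0.3893, 0.1261]
eef_rot: [0.002, 0.568, 0.823, -0.0]
force: [0.2, 1.8, 8.0]
gripper_width: 0.104
finger_force: 35.3
```

apply_moves --moves '[[-1,[0,0,4],0],[-1,[0,0,5],0],[-1,[0,0,5],0],[-1,[1,2,4.3],-0.09],[-1,[3,3,0],-0.09],[-1,[3,3,0],-0.09],[-1,[4,2.5,0],-0.09],[-1,[4,2,0],-0.09],[-1,[0.8,0,0],0],[-1,[0,0,0],0],[-1,[0,0,-3],0],[-1,[0,0,-2],0]]'

```text
clock: 32.08
tcp_pos: [0.6159, -0.2643, 0.2563]
eef_rot: [-0.001, 0.737, 0.675, -0.0]
force: [-0.7, -0.6, -0.4]
gripper_width: 0.103
finger_force: 34.4
```

apply_moves --moves '[[-1,[0,0,0],0],[-1,[0,0,0],0]]'

```text
clock: 32.33
tcp_pos: [0.6176, -0.2642, 0.2581]
eef_rot: [0.0, 0.737, 0.676, 0.0]
force: [0.4, -1.1, 0.1]
gripper_width: 0.104
finger_force: 34.3
```

```bash
python3 - <<'E'
from h import *
print(pose())
E
```

```text
(array([ 0.6176, -0.2642,  0.2581]), -0.087)
```

apply_moves --moves '[[-1,[0.1,0,-2],0],[-1,[0,0,-0.8],0],[-1,[0,0,-0.3],0],[-1,[0,0,0],0],[-1,[0,0,-0.2],0],[-1,[0,0,0],0]]'

```text
clock: 33.08
tcp_pos: [0.6185, -0.2637, 0.2248]
eef_rot: [0.0, 0.737, 0.676, -0.0]
force: [-2.2, -0.7, 1.5]
gripper_width: 0.106
finger_force: 34.6
```

apply_moves --moves '[[-1,[0,0,-0.1],0],[-1,[0,0,0],0],[-0.7,[0,0,0],0],[-0.4,[0,0,0],0],[-0.4,[0,0,0],0],[-0.4,[0,0,3],0],[-0.4,[0,0,6],0],[0,[-2,5.5,0],0],[0,[-2,5.5,0],0],[0,[-2,5.5,0],0],[0,[-2,5.5,0],0],[0,[-2,5.5,0],0]]'

```text
clock: 34.58
tcp_pos: [0.5178, 0.013, 0.3135]
eef_rot: [0.0, 0.737, 0.676, 0.0]
force: [0.6, 0.4, -0.4]
gripper_width: 0.501
finger_force: 0.0
```

apply_moves --moves '[[0.4,[-2,5.5,0],0],[0.4,[-2,5.5,0],0],[0.4,[0,5.5,0],0],[0.4,[0,5.5,0],0],[0.4,[0,0,0],0],[0.4,[0,0,0],0]]'

```text
clock: 35.33
tcp_pos: [0.4783, 0.2313, 0.3131]
eef_rot: [0.0, 0.737, 0.676, -0.0]
force: [-0.3, 0.6, 1.2]
gripper_width: 0.699
finger_force: 0.0
```

```bash
python3 - <<'E'
from h import *
print(pose()); f,*_=snap('wrist','w10.png');snap('top','top3.png');s,*_=snap('scene','scene3.png')
a=cv2.resize(s[160:340,180:400],(800,655))[:600];cv2.imwrite('pics/v1.png',a)
print(proj('w10.png',[[.5226,.3006,.072],[.4174,.3352,.072]]))
E
```

```text
(array([0.4783, 0.2313, 0.3131]), -0.086)
[[370.46980049 119.69436578]
 [226.0451273   84.30736138]]
```

View pics/v1.png

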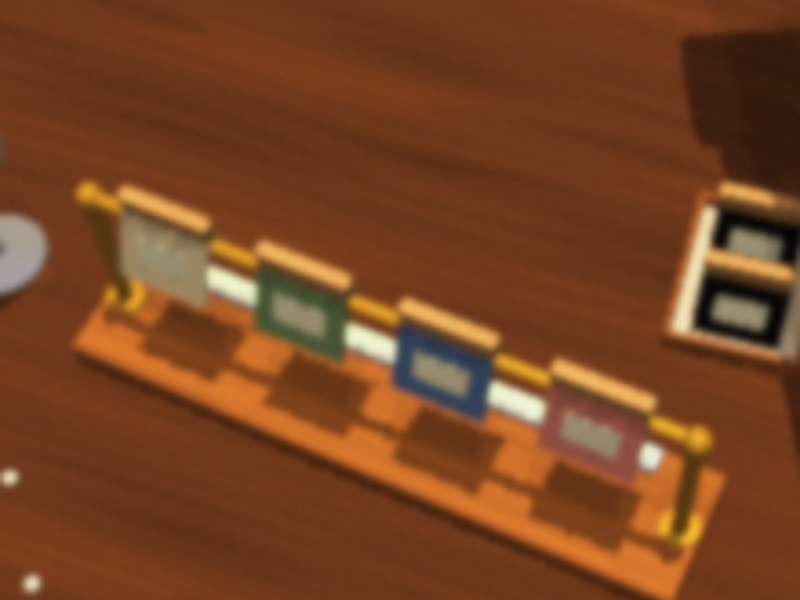

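View pics/w10.png

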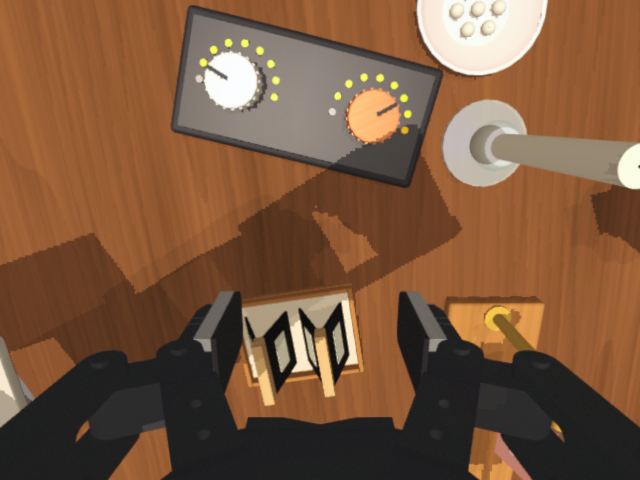

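```bash
python3 - <<'E'
from h import *
print(onz('w10.png',[(231,81),(373.5,115.5)],.072).round(4))
cr=cv2.resize(cv2.imread('pics/w10.png')[20:180,160:460],None,fx=2.6,fy=2.6,interpolation=3);g=cv2.cvtColor(cr,cv2.COLOR_BGR2HSV)
for nm,c in (('ivory',(231,81)),('copper',(373,115))):
    f=cv2.imread('pics/w10.png');x0,y0=c[0]-45,c[1]-45;p=f[max(y0,0):y0+90,x0:x0+90];y0=max(y0,0)
    h=cv2.cvtColor(p,cv2.COLOR_BGR2HSV).astype(int)
    m=(h[...,2]>150)&(h[...,1]<90) if nm=='ivory' else (h[...,1]>150)&(h[...,2]>120)&(h[...,0]<14)
    m=cv2.morphologyEx(m.astype(np.uint8),cv2.MORPH_CLOSE,np.ones((9,9)));n,l,st,ct=cv2.connectedComponentsWithStats(m);k=1+np.argmax(st[1:,4])
    cc=ct[k]+[x0,y0];print(nm,cc,st[k],onz('w10.png',[cc],.072).round(4))
E
```

```text
[[0.4214 0.3372 0.072 ]
 [0.525  0.3035 0.072 ]]
ivory [229.90183858  75.08382674] [   9    0   66   75 3209] [[0.4212 0.3413 0.072 ]]
copper [367.75238095 129.23809524] [ 18  27  50  47 210] [[0.5202 0.2938 0.072 ]]
```

All four cards hang astride the rail and both black cards stand in the tray. The ivory knob is at (231,81) with its line at level 1; the copper knob is at (373,115) with its line at level 6. Next is ivory, 5 clicks clockwise.

apply_moves --moves '[[0.4,[-1,2,0],0.156],[0.4,[-1,2,0],0.156],[0.4,[-1,2,0],0.156],[0.4,[-1,2,0],0.156],[0.4,[-1,2,0],0.156],[0.4,[-0.7,0.6,0],0.156],[0.4,[0,0,-5],0.156],[0.4,[0,0,-5],0],[0.4,[0,0,0],0],[0.4,[0,0,0],0]]' --grip_force 60

```text
clock: 36.72
tcp_pos: [0.4226, 0.3373, 0.2149]
eef_rot: [0.0, 0.28, 0.96, 0.001]
force: [-0.7, 0.2, 0.9]
gripper_width: 0.701
finger_force: 0.0
```

```bash
python3 - <<'E'
from h import *
print(pose(),env.observe()['joint_positions'].round(2))
E
```

```text
(array([0.4226, 0.3373, 0.2149]), 1.004) [ 0.65  0.42  1.88 -0.    0.84 -0.35]
```

apply_moves --moves '[[0.4,[-0.1,0,-5],0],[0.4,[0,0,-3],0],[0.4,[0,0,-1.2],0],[0.4,[0,0,0],0],[-1,[0,0,0],0],[-1,[0,0,0],0],[-1,[0,0,0],0],[-1,[0,0,0],0]]'

```text
clock: 37.72
tcp_pos: [0.421, 0.3374, 0.1234]
eef_rot: [0.001, 0.279, 0.96, 0.0]
force: [-1.8, -3.9, 9.3]
gripper_width: 0.445
finger_force: 59.1
```

apply_moves --moves '[[-1,[0,0,0],-0.15],[-1,[0,0,0],-0.15],[-1,[0,0,0],-0.15],[-1,[0,0,0],-0.15],[-1,[0,0,0],-0.15],[-1,[0,0,0],-0.15],[-1,[0,0,0],-0.15],[-1,[0,0,0],-0.15],[-1,[0,0,0],-0.15],[-1,[0,0,0],-0.15],[-1,[0,0,0],-0.15],[-1,[0,0,0],-0.15]]'

```text
clock: 39.22
tcp_pos: [0.4208, 0.3373, 0.1234]
eef_rot: [0.0, 0.927, 0.376, 0.0]
force: [-3.3, -4.1, 9.6]
gripper_width: 0.445
finger_force: 59.2
```

apply_moves --moves '[[-1,[0,0,0],-0.15],[-1,[0,0,0],-0.15],[-1,[0,0,0],0],[-1,[0,0,0],0]]'

```text
clock: 39.72
tcp_pos: [0.4207, 0.3373, 0.1234]
eef_rot: [0.0, 0.972, 0.236, 0.0]
force: [-3.3, -3.8, 10.1]
gripper_width: 0.446
finger_force: 59.3
```

```bash
python3 - <<'E'
from h import *
print(pose(),env.observe()['moment'].round(2),env.observe()['force'].round(1))
E
```

```text
(array([0.4207, 0.3373, 0.1234]), -1.095) [-0.93  0.37 -0.01] [-3.3 -3.8 10.1]
```

apply_moves --moves '[[-0.1,[0,0,0],0],[0.4,[0,0,0],0],[0.4,[0,0,0],0],[0.4,[0,0,4],0],[0.4,[0,0,6],0],[0.4,[0,0,6],0.174],[0.4,[0,0,3],0.174],[0.4,[0,0,0],0.174],[0.4,[0,0,0],0.174],[0.4,[0,0,0],0.174],[0.4,[0,0,0],0.174],[0.4,[0,0,0],0.174]]'

```text
clock: 41.22
tcp_pos: [0.4206, 0.3374, 0.3116]
eef_rot: [0.0, 0.66, 0.751, 0.0]
force: [-0.7, -0.7, -0.3]
gripper_width: 0.692
finger_force: 0.0
```

apply_moves --moves '[[0.4,[3.4,-1.2,0],0.174],[0.4,[3.5,-1.1,0],0],[0.4,[3.5,-1.1,0],0],[0.4,[0,0,-5],0],[0.4,[0,0,-4],0],[0.4,[0,0,0],0],[0.4,[0,0,0],0]]'

```text
clock: 42.1
tcp_pos: [0.5252, 0.3039, 0.2228]
eef_rot: [0.0, 0.595, 0.804, 0.001]
force: [-0.3, 0.6, 0.2]
gripper_width: 0.699
finger_force: 0.0
```

```bash
python3 - <<'E'
from h import *
print(pose());f,K,d,E=snap('wrist','w11.png')
print(proj('w11.png',[[.4214,.3372,.072],[.525,.3035,.072]]))
E
```

```text
(array([0.5252, 0.3039, 0.2228]), 0.297)
[[154.73576592 139.77152534]
 [318.11641589 248.99663893]]
```

apply_moves --moves '[[0.4,[0,0,-5],0],[0.4,[0,0,-3.5],0],[0.4,[0,0,-1.5],0],[0.4,[0,0,0],0],[-1,[0,0,0],0],[-1,[0,0,0],0],[-1,[0,0,0],0],[-1,[0,0,0],0]]'

```text
clock: 43.15
tcp_pos: [0.5248, 0.3037, 0.1235]
eef_rot: [0.0, 0.595, 0.804, 0.001]
force: [-3.5, -1.8, 6.1]
gripper_width: 0.448
finger_force: 59.7
```

apply_moves --moves '[[-1,[0,0,0],0.14],[-1,[0,0,0],0.14],[-1,[0,0,0],0.14],[-1,[0,0,0],0.14],[-1,[0,0,0],0.14],[-1,[0,0,0],0.14],[-1,[0,0,0],0.14],[-1,[0,0,0],0.14],[-1,[0,0,0],0.14],[-1,[0,0,0],0],[-1,[0,0,0],0]]'

```text
clock: 44.52
tcp_pos: [0.5241, 0.3028, 0.1235]
eef_rot: [-0.0, 0.007, 1.0, -0.0]
force: [-5.6, -5.8, 11.5]
gripper_width: 0.448
finger_force: 60.1
```

```bash
python3 - <<'E'
from h import *
print(pose(),env.observe()['moment'].round(2))
E
```

```text
(array([0.5241, 0.3028, 0.1235]), 1.557) [-0.71  0.93 -0.09]
```

Release, rise, and retreat to the former viewpoint.

apply_moves --moves '[[-0.1,[0,0,0],0],[0.4,[0,0,0],0],[0.4,[0,0,0],0],[0.4,[0,0,4],0],[0.4,[0,0,6],0],[0.4,[0,0,6],-0.18],[0.4,[0,0,3],-0.18],[0.4,[-1,-1,0],-0.18],[0.4,[-1,-2,0],-0.18],[0.4,[-1,-2,0],-0.18],[0.4,[-1,-2,0],-0.18],[0.4,[0,0,0],-0.18]]'

```text
clock: 46.02
tcp_pos: [0.484, 0.2324, 0.3119]
eef_rot: [0.0, 0.597, 0.802, 0.0]
force: [0.6, 0.5, -0.0]
gripper_width: 0.703
finger_force: 0.0
```

apply_moves --moves '[[0.4,[0,0,0],-0.18],[0.4,[0,0,0],-0.18],[0.4,[0,0,0],0],[0.4,[0,0,0],0],[0.4,[0,0,0],0]]'

```text
clock: 46.65
tcp_pos: [0.4846, 0.2334, 0.3115]
eef_rot: [0.0, 0.728, 0.685, 0.0]
force: [1.0, 0.1, -0.1]
gripper_width: 0.701
finger_force: 0.0
```

```bash
python3 - <<'E'
from h import *
print(pose());f,K,d,E=snap('wrist','w12.png');s,*_=snap('scene','scene4.png')
uv=proj('w12.png',[[.4214,.3372,.072],[.525,.3035,.072]]).mean(0).astype(int);print(uv)
y0=max(uv[1]-90,0);x0=max(uv[0]-170,0)
a=cv2.resize(f[y0:y0+180,x0:x0+340],(800,424),interpolation=3)
b=cv2.resize(s[180:340,160:560],(440,176),interpolation=3)
o=np.zeros((600,800,3),np.uint8);o[:424]=a;o[424:,:440]=b;cv2.imwrite('pics/v2.png',o)
E
```

```text
(array([0.4846, 0.2334, 0.3115]), -0.061)
[296 101]
```

View pics/v2.png

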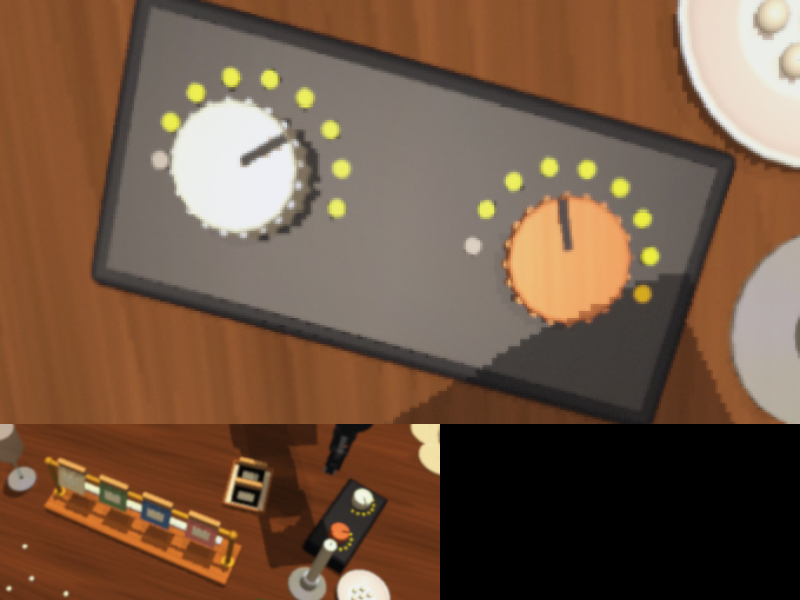

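The ivory line points at dot 6 and the copper line at dot 3. The cards still hang level and the bystanders have not moved, so I'm handing in.

```bash
python3 -c "
from workcell import env
print(env.hand_in())"
```

```text
the job is handed in; nothing more can be done
None
```

Job handed in (the hand-in returned no verdict): in the final pictures all four coloured cards hang level over the rail, both black cards stand in the tray, brightness reads level 6 and warmth level 3, and the glass, candle and dish look undisturbed.

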